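# Release the eccentric lock and send the instrument tray into the drying dock

## Robot

A 7-joint arm with a two-finger parallel gripper is mounted at the origin on the work surface. World frame = base frame: x ahead of the robot, y to its left, z up, the work surface at z = 0. Lengths are in mm, angles in rad, forces in N, time in s.
With the tool pointing down it reaches from about 425 to 950 mm from the base axis. Payload 4.7 kg.
Tool frame: the origin (TCP) lies midway between the tips of the shut fingers; the grasp point (between the pads) lies 19 mm behind it; z points along the fingers, y is the line along which they close (so a half turn about z gives the same grasp; the last joint's range is limited). The gripper opens to 85 mm and grips with 20 to 120 N. Pads are 22 mm wide; open, the fingers measure 114 mm over their backs; the gripper's body (76 mm by 85 mm) begins 54 mm behind the grasp point. The pads swing forward as they close: fully open they stand 13 mm farther back than shut.
Start: joints at [-1.193, 0.469, -0.049, 1.532, 0.024, 1.141, -0.082], TCP at [267.041, 619.951, 207.635] pointing down, gripper open.
Joint ranges: [-2.59, 2.59], [-0.33, 1.99], [-1.39, 1.29], [0.1, 2.45], [-1.04, 4.18], [0.21, 1.99], [-2.66, 2.66]. Speed limits (rad/s): [2.57, 2.57, 3.14, 3.14, 3.14, 3.14, 3.14].

## Interface

Orientations are given as a rotation vector (axis times angle).
In Python, from workcell import r gives the robot as it stands. The module is installed in compiled form; this text tells all that it offers.
- The arm moves only by the tool apply_moves, never from a script. Its argument "series" is a list of rows, each a list of 7 numbers: the turn, a rotation vector about the tool's x, y, z in degrees, then the shift along the tool's x, y, z in m, then the finger opening in m, from 0 to 0.0854. A call has 1 to 8 rows; each row shifts and turns the commanded pose from where the row before left it, along the tool's axes as they then stand; what a row does not reach is not made up. A row lasts 1/8 s, in which the tool goes at most 62.5 mm and 10.7 degrees, less where a joint would pass 70% of its speed; a pose out of reach is approached as far as the arm can. A call is refused whole if a number of a shift passes 0.0625 or a number of a turn 10.7, either way. A call with a gripper value outside its range is refused whole. The fingers move at their own pace and stop on an object; "force" is the grip in N (left out, the last holds). Time passes only in rows, so rows that do not move let the fingers close. It gives the time, the measured TCP pose, the force, the opening and the grip force at its end, in the units of the state.
- r.read_state(): the state, without advancing time (a new reading comes with each control period).
- r.read_camera(name): name is "scene" or "side" or "wrist"; returns the picture (480x640x3 uint8, red, green, blue); there is no depth.
- r.camera_model(name): a dict with "fx", "fy", "cx", "cy" (pixels), "view" (4x4, takes a point from world to camera coordinates). Camera axes: x right, y down, z forward; pixel columns grow to the right and rows downward; lengths in mm; the calibration is good to about 2 mm. A picture is of the moment at which its call begins: read the wrist's pose just before it. camera_model takes no time and is no camera call; for the wrist camera it gives the pose at the moment of the call.
- r.finish_job(): hands the job in; it is judged then, once.
The state is a dict: "clock": time; "q": joint angles; "joint_vel": joint speeds; "tau": joint torques, N m; "position": TCP position; "orientation": TCP orientation; "wrist_force": force on the tool from outside, world axes, zero at the start; "torque": the same for the moment, N m; "gripper_width": finger opening in mm; "finger_force": force on a finger pad.
Only numpy, scipy, OpenCV 4.12 (cv2) and the standard library are available. Lean on these libraries where they do the work, as an engineer would, in place of code of your own. Each camera call takes 0.05 s, during which the arm holds its last target. There are 200 camera calls.

## Task

Turn the blue cam plate by pushing its red post round with the fingertips until the cam's flat edge (its low point) squarely faces the follower roller; either way round will do. Then gently push the black upright plate of the tray carriage forward until the carriage is fully home under the dryer hood, without forcing it against the cam, and take the hand away. Nothing is to be gripped or lifted: the instrument cassette stays lying in the tray, and the spray bottle, beaker and jar are left where they stand.

Things in the scene. Friction and masses are not known exactly. Their poses are not given: they have to be found in the camera images.
- dock: White instrument-drying dock fixed to the counter, base 340 (x) x 310 (y) x 25 mm high. Origin: centre of the underside, on the counter. Its x axis is the direction in which the carriage is pushed forward, y to the left of that, z up. Over its far left corner stands a white hood (x from 75 to 165 mm, y from 2 to 138 mm, top 90 mm above the counter), open towards the carriage.
- cam_axis (a point): Point on the upright axis about which the cam plate turns, at the level of the plate's top (40 mm above the counter); in the dock frame at x 30, y -75 mm. A low bolt head of radius 11 mm, 4 mm high, marks it.
- cam (a joint): Angle of the cam plate (rad), counter-clockwise from above positive. At 0 its flat faces the dock's +x, away from the roller (high point, carriage blocked). At +3.14 or -3.14 the flat squarely faces the roller (dock's -x): low point; the red post is then on the +x side of the axis. Starts within -1.3 to 1.3; no detent; turns to 4.1 either way; friction holds it where left (about 3 N at the post turns it).
- cam_post (a point): Centre, half-way up, of the upright red round post on the cam plate, 16 mm in diameter, 50 mm tall (from 40 to 90 mm above the counter), 45 mm from the cam axis on the side opposite the flat. This point is 65 mm above the counter.
- cam_flat (a point): Middle of the flat edge of the cam plate, at the plate's top, 18 mm from the axis.
- cam_plate: Blue cam plate: horizontal disc of radius 60 mm, 12 mm thick (top 40 mm above the counter), cut by one straight flat edge 18 mm from its axis, with a white line along the flat; the red post stands on it. Origin on the axis, 25 mm above the counter; its +x axis points from the axis to the middle of the flat.
- carriage (a joint): Forward travel of the tray carriage along the dock's +x (m). It starts between 0 and 0.006; the cam at its high point stops it at about 0.008; 0.044 is fully home against its stop. It slides with about 3 N of friction and stays where it is left.
- push_face (a point): Centre of the rear face (facing the dock's -x) of the black upright push plate at the rear of the carriage: 90 mm wide (y), 5 mm thick, its top 87 mm and its foot 31 mm above the counter; this point is 69 mm above the counter and moves with the carriage.
- tray_center (a point): Centre of the inner floor of the open steel tray on the carriage (tray outside 110 x 120 mm, walls 4 mm thick, rim 59 mm above the counter, floor 33 mm above the counter).
- slide_body: The carriage: tray, push plate and a dark steel cross bar, reaching right (the dock's -y) to in front of the cam, with a brass roller (16 mm diameter, upright axis) at its end that meets the edge of the cam plate; the bar's top is 41 mm above the counter. Origin under the tray's centre, 29 mm above the counter.
- roller_front (a point): Foremost point (towards the cam) of the brass follower roller, 34 mm above the counter.
- cassette_center (a point): Centre of the loose aluminium instrument cassette lying in the tray, 85 x 95 x 28 mm, with 7 to 9 mm of play. It rides along.
- spray: White bottle with green cap, 56 mm diameter, 150 mm tall; bystander. Origin at the centre of its underside.
- beaker: Steel beaker, 72 mm diameter, 85 mm tall; bystander. Origin at the centre of its underside.
- jar: White jar with yellow cap, 70 mm diameter, 75 mm tall; bystander. Origin at the centre of its underside.
There are look-alikes about, which are no part of the job. Of the things like the part that bears cassette_center, leave any that is orange; of the rest the larger one is meant.

How it is judged (in metres and radians):
On the way, in this order (a step that is already met when the one before it is completed fails the run):
1. the cam is turned to its low point: flat facing the roller within 0.5 rad ((value of joint cam between 2.64 and 3.64 rad or value of joint cam between -3.64 and -2.64 rad)), for 0.2 s.
2. the carriage is pushed fully home (value of joint carriage above 0.04 m), for 0.2 s.
At the end, for the whole second after the job is handed in: The cam's flat faces the roller within 0.5 rad, the carriage is within 4 mm of its home stop and at rest, the cassette lies flat in the tray, and the three bystanders are within 20 mm of where they stood ((value of joint cam between 2.64 and 3.64 rad or value of joint cam between -3.64 and -2.64 rad) and value of joint carriage above 0.04 m and velocity of joint carriage below 0.01 m/s and horizontal distance between cassette_center and tray_center below 0.025 m and z of cassette_center in the frame of dock below 0.057 m and angle between cassette_center's own z axis and vertical below 0.15 rad and distance of each of spray, beaker, jar from where it was at the start of the episode below 0.02 m); the robot touches nothing.
It fails at once if the cam or its post is gripped or shoved with more than 35 N of finger force (contact force between the fingers and cam_plate above 35 N).
It fails at once if the carriage or its push plate is gripped or shoved with more than 35 N of finger force (contact force between the fingers and slide_body above 35 N).
It fails at once if the follower is forced against the cam with more than 20 N (contact force between slide_body and cam_plate above 20 N).
It fails at once if the cassette is lifted out of the tray by more than 15 mm (z of cassette_center in the frame of dock above 0.062 m).
It fails at once if the spray bottle, beaker or jar is pushed or lifted more than 20 mm from its place (distance of any of spray, beaker, jar from where it was at the start of the episode above 0.02 m).
It also fails if it takes over 58 s, if anything falls off the work surface, if the arm or the gripper's body presses on something with over 40 N, if the wrist force passes 120 N, or if a joint passes its speed limit or range.

## Working session

There is one attempt and no reset: what is moved stays moved. The work goes in short steps, Python scripts to look and compute and a tool call to move; the robot and the scene stay as the last step left them, time stands still between calls to the robot, and variables do not carry over. Pictures are saved under pics/ and viewed, at most 10 in all, crops included, and the job is handed in when it is done.

Besides the shell and the picture viewer there is one more tool, called after ">>>" as name([rows], argument=value, ...), one row to a line, values as JSON. apply_moves: Moves the arm, as the interface text tells. Its arguments: {"type":"object","properties":{"series":{"type":"array"},"force":{"type":"number"}},"required":["series"]}

```bash
mkdir -p pics; python3 - <<'E'
from workcell import r
import cv2
for n in("scene","side"):
    cv2.imwrite(f"pics/{n}0.png",r.read_camera(n)[:,:,::-1])
    m=r.camera_model(n);print(n,m)
s=r.read_state();print(s)
E
```

```text
scene {'fx': 590.1257721615411, 'fy': 590.1257721615411, 'cx': 312.42143648199294, 'cy': 229.882181062766, 'view': array([[-1.71536174e-02,  9.99812499e-01,  8.98446701e-03,
         7.30219652e+00],
       [ 8.39484368e-01,  1.92827485e-02, -5.43041593e-01,
        -4.67469886e+02],
       [-5.43113017e-01, -1.77280812e-03, -8.39657732e-01,
         1.63290051e+03],
       [ 0.00000000e+00,  0.00000000e+00,  0.00000000e+00,
         1.00000000e+00]])}
side {'fx': 480.81892346065297, 'fy': 480.81892346065297, 'cx': 313.02084181020956, 'cy': 234.4093946987859, 'view': array([[-9.95559655e-01, -9.36817574e-02,  9.20331983e-03,
         6.07820813e+02],
       [-6.17079118e-02,  5.75672295e-01, -8.15348724e-01,
         7.58175432e+01],
       [ 7.10852052e-02, -8.12296212e-01, -5.78897018e-01,
         8.99301834e+02],
       [ 0.00000000e+00,  0.00000000e+00,  0.00000000e+00,
         1.00000000e+00]])}
{'clock': 0.1, 'q': array([-1.19291484,  0.46936107, -0.04860039,  1.5335408 ,  0.02415058,
        1.14098544, -0.08229436]), 'joint_vel': array([ 0.00123117, -0.00094875,  0.00032445, -0.00455051, -0.00075041,
       -0.00433543, -0.00053741]), 'tau': array([ 7.30051815e-04, -5.11513925e+01, -4.68450494e-02, -2.38392627e+01,
        1.07845617e-02,  4.38738716e-03, -3.94089489e-05]), 'position': array([266.85073596, 619.42115612, 206.68047934]), 'orientation': array([-6.34432589e-01, -3.07661355e+00,  2.65403830e-03]), 'wrist_force': array([ 0.49412772, -0.29770188, -0.86959148]), 'torque': array([-0.01805705,  0.06365652,  0.03546909]), 'finger_force': 0.0, 'gripper_width': 85.19069166831227}
```

View pics/scene0.png

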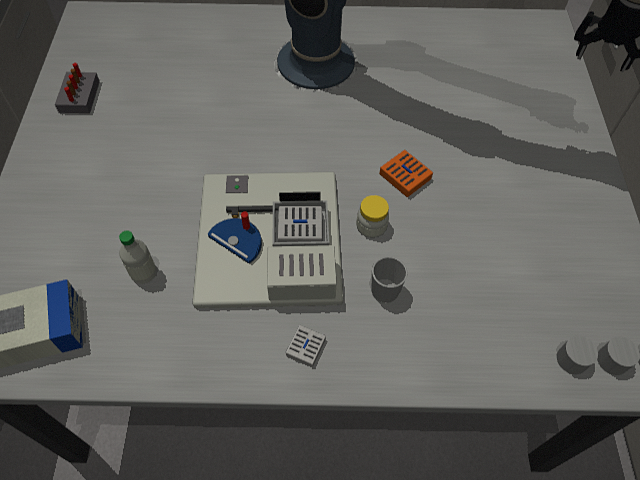

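View pics/side0.png

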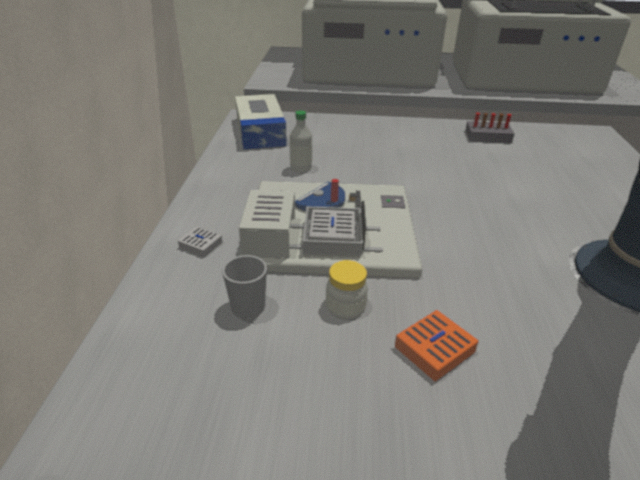

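Both views show the dock with its +x roughly along world +x. Cam post in scene at about (245,220), flat facing the far/right-hand side (line (210,236)–(248,259)), push plate at (300,196). Candidates for cassette: tray (301,222), orange (406,172), small (306,345); the one in the tray is meant. Candidates for red post: (245,220) on the cam; the rack pegs (75,85) are not. Close crop next.

```bash
cat > h.py <<'E'
import numpy as np
from workcell import r
def bp(n,u,v,z):
    m=r.camera_model(n);V=m["view"];R=V[:3,:3];c=-R.T@V[:3,3]
    d=R.T@np.array([(u-m["cx"])/m["fx"],(v-m["cy"])/m["fy"],1]);return c+d*(z-c[2])/d[2]
def pj(n,p):
    m=r.camera_model(n);q=m["view"][:3,:3]@p+m["view"][:3,3];return np.array([m["fx"]*q[0]/q[2]+m["cx"],m["fy"]*q[1]/q[2]+m["cy"]])
E
python3 - <<'E'
import cv2
i=cv2.imread("pics/scene0.png")[165:315,190:350]
cv2.imwrite("pics/crop.png",cv2.resize(i,None,fx=4,fy=4,interpolation=cv2.INTER_CUBIC))
E
```

```text
(no output)
```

View pics/crop.png

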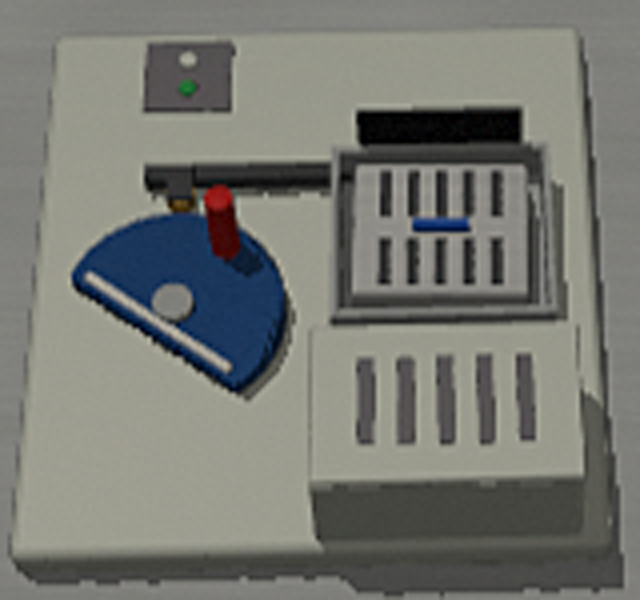

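Crop: dock corners (57,38),(578,30),(12,553),(608,548); bolt (172,301); post top (218,193); flat line (90,274)-(230,368); push plate top edge (357,112)-(522,108); the roller (181,203) touches/nears the cam's rim.

```bash
python3 - <<'E'
from h import *
f=lambda u,v,z:bp("scene",190+u/4,165+v/4,z)[:2]
c=[f(57,38,25),f(578,30,25),f(12,553,25),f(608,548,25)]
print(np.round(c))
A=f(172,301,44);P=f(218,193,90);L1=f(90,274,40);L2=f(230,368,40)
print("axis",A,"post",P,np.linalg.norm(P-A),"flat",L1,L2,np.linalg.norm(L2-L1))
print("plate",f(357,112,87),f(522,108,87),"roller",f(181,195,41))
D=np.mean(c,0);ys=[c[1]-c[0],c[3]-c[2]];xs=[c[2]-c[0],c[3]-c[1]]
a=[np.arctan2(-v[0],v[1]) for v in ys]+[np.arctan2(v[1],v[0]) for v in xs]
print(D,a,[np.linalg.norm(v) for v in ys+xs])
d=L2-L1;print("flat dir",np.arctan2(-d[0],d[1]),"post dir",np.arctan2(*(P-A)[::-1]))
for z,(u,v),n in[(75,(374,203),"jar"),(85,(389,267),"beaker"),(150,(127,236),"spray")]:print(n,bp("scene",u,v,z))
from scipy.spatial.transform import Rotation as R
print(R.from_rotvec(r.read_state()["orientation"]).as_matrix().round(3))
E
```

```text
[[ 424. -254.]
 [ 411.   51.]
 [ 756. -238.]
 [ 747.   66.]]
axis [ 615.56203551 -167.00544387] post [ 576.54186066 -141.47998666] 46.627492004856805 flat [ 596.94563154 -213.42960205] [ 653.90960906 -133.37011653] 98.25688757962807
plate [519.63500471 -71.00719396] [514.81696314  18.27612544] roller [ 544.82471528 -168.73461286]
[584.7198566  -93.52525737] [np.float64(0.043778568468050186), np.float64(0.03077354793168194), np.float64(0.04771666166951201), np.float64(0.042420860654699466)] [np.float64(305.37433263123745), np.float64(303.63412791361236), np.float64(332.43823489225514), np.float64(336.3846238745693)]
flat dir -0.6184161723367195 post dir 2.562298208716864
jar [532.79877846 134.78747383  75.        ]
beaker [696.84243506 157.40306672  85.        ]
spray [ 676.13161287 -355.42900107  150.        ]
[[-0.918  0.396 -0.001]
 [ 0.396  0.918 -0.002]
 [-0.    -0.002 -1.   ]]
```

>>> apply_moves([
  [0,0,-7.8,0,0,0,0],
  [0,0,-7.8,0,0,0,0],
  [0,0,-7.7,0,0,0,0],
  [0,0,0,-0.018,-0.05,0,0],
  [0,0,0,-0.018,-0.05,0,0],
  [0,0,0,-0.018,-0.05,0,0],
  [0,0,0,-0.018,-0.05,0,0],
  [0,0,0,-0.018,-0.05,0,0],
])

```text
clock: 1.1
position: [357.4, 367.9, 207.3]
orientation: [-0.0, -3.141, 0.001]
wrist_force: [1.1, -0.1, 0.7]
gripper_width: -0.2
finger_force: 0.0
```

>>> apply_moves([
  [0,0,0,-0.018,-0.05,0,0],
  [0,0,0,-0.018,-0.05,0,0],
  [0,0,0,-0.018,-0.05,0,0],
  [0,0,0,-0.018,-0.05,0,0],
  [0,0,0,-0.018,-0.05,0,0],
  [0,0,0,-0.018,-0.05,0,0],
  [0,0,0,-0.018,-0.05,0,0],
  [0,0,0,-0.018,-0.05,0,0],
])

```text
clock: 2.1
position: [501.1, -31.6, 207.4]
orientation: [0.0, -3.141, -0.0]
wrist_force: [0.8, 0.6, 0.4]
gripper_width: -0.0
finger_force: 0.0
```

>>> apply_moves([
  [0,0,0,-0.017,-0.049,0,0],
  [0,0,0,-0.017,-0.049,0,0],
  [0,0,0,-0.017,-0.049,0,0],
  [0,0,0,0,0,0.03,0],
  [0,0,0,0,0,0.03,0],
  [0,0,0,0,0,0.03,0],
  [0,0,0,0,0,0.03,0],
  [0,0,0,0,0,0.03,0],
])

```text
clock: 3.1
position: [551.7, -176.9, 56.3]
orientation: [-0.0, -3.141, -0.0]
wrist_force: [-0.1, -0.2, 0.5]
gripper_width: 0.2
finger_force: 0.0
```

```bash
python3 - <<'E'
from h import *
import cv2
print(r.read_state()["position"])
a=r.read_camera("scene")[:,:,::-1][165:315,190:350]
b=r.read_camera("side")[:,:,::-1][170:290,220:420]
cv2.imwrite("pics/c1.png",np.hstack([cv2.resize(a,(400,375),interpolation=2),cv2.resize(b,(400,375),interpolation=2)]))
E
```

```text
[ 551.6533662  -176.89681743   56.28655631]
```

View pics/c1.png

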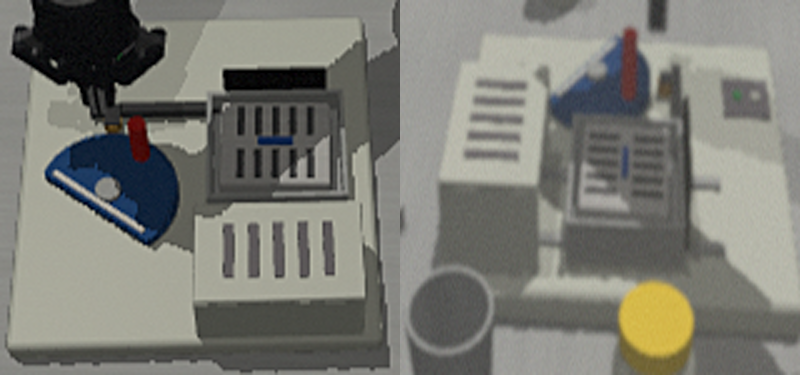

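The fingertip sits at (100,105) on the scene half, left of the red post (138,135), clear of the bar. Start the arc.

>>> apply_moves([
  [0,0,0,-0.0095,0.0036,0,0],
  [0,0,0,-0.0095,0.0036,0,0],
  [0,0,0,-0.0004,0.0092,0,0],
  [0,0,0,-0.0022,0.0089,0,0],
  [0,0,0,-0.0039,0.0083,0,0],
  [0,0,0,-0.0055,0.0074,0,0],
  [0,0,0,-0.0069,0.0061,0,0],
])

```text
clock: 4.08
position: [591.9, -139.3, 59.8]
orientation: [0.008, 3.134, -0.02]
wrist_force: [2.6, -19.1, 0.2]
gripper_width: 0.1
finger_force: 11.1
```

```bash
python3 - <<'E'
from h import *
import cv2
print(r.read_state()["position"])
a=r.read_camera("scene")[:,:,::-1][165:315,190:350]
b=r.read_camera("side")[:,:,::-1][170:290,220:420]
cv2.imwrite("pics/c2.png",np.hstack([cv2.resize(a,(400,375),interpolation=2),cv2.resize(b,(400,375),interpolation=2)]))
E
```

```text
[ 591.92347041 -139.30215021   59.80006428]
```

View pics/c2.png

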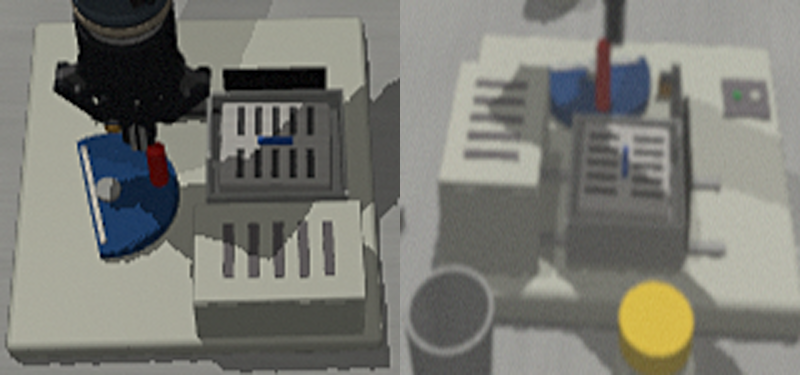

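Fingers were wedged inside the post (flat now at (82,145)-(102,243), facing dock -y). Back off, get squarely behind the post and turn the tool along the arc.

>>> apply_moves([
  [0,0,0,0,-0.01,0,0],
  [0,0,0,0.006,-0.01,0,0],
  [0,0,0,0.012,0,0,0],
  [0,0,0,0,0.01,0,0],
  [0,0,0,0,0.01,0,0],
  [0,0,0,0,0.006,0,0],
])

```text
clock: 4.92
position: [572.1, -122.0, 57.5]
orientation: [0.003, -3.142, -0.001]
wrist_force: [0.5, 0.2, -0.4]
gripper_width: 0.1
finger_force: 0.0
```

```bash
python3 - <<'E'
from h import *
import cv2
s=r.read_state();print(s["position"],s["q"][6],s["wrist_force"])
a=r.read_camera("scene")[:,:,::-1][195:285,200:300]
cv2.imwrite("pics/c3.png",cv2.resize(a,(600,540),interpolation=2))
E
```

```text
[ 572.12332245 -121.96617913   57.47133736] 1.8890895190955548 [ 0.47834871  0.19308489 -0.36905924]
```

View pics/c3.png

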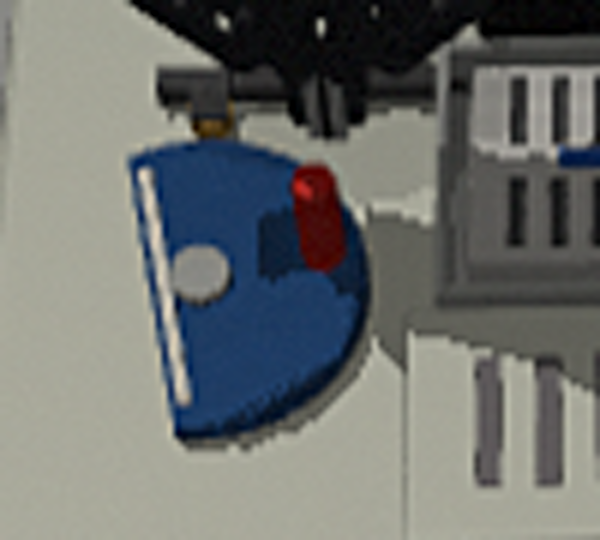

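Post top (312,182), finger (325,110) squarely behind it; flat line (143,170)-(185,405), so post at ~1.72 rad world.

>>> apply_moves([
  [0,0,0,-0.008,0,0,0],
  [0,0,0,-0.008,0,0,0],
  [0,0,0,-0.008,0,0,0],
  [0,0,10,-0.0078,0.0033,0,0],
  [0,0,10,-0.0078,0.0033,0,0],
  [0,0,10,-0.0078,0.0033,0,0],
])

```text
clock: 5.72
position: [619.1, -119.1, 56.8]
orientation: [-0.822, -3.028, 0.002]
wrist_force: [-3.3, -0.4, -0.5]
gripper_width: -0.1
finger_force: 1.6
```

```bash
python3 - <<'E'
from h import *
import cv2
s=r.read_state();p=s["position"];d=p[:2]-[616.5,-167];print(p,s["q"][6],s["wrist_force"],np.linalg.norm(d),np.arctan2(d[1],d[0]))
a=r.read_camera("scene")[:,:,::-1][195:285,200:300]
cv2.imwrite("pics/c4.png",cv2.resize(a,(600,540),interpolation=2))
E
```

```text
[ 619.1037542  -119.08236566   56.80625847] 1.4310096286261655 [-3.27673994 -0.44431829 -0.48317965] 47.98832375795277 1.516511591713581
```

View pics/c4.png

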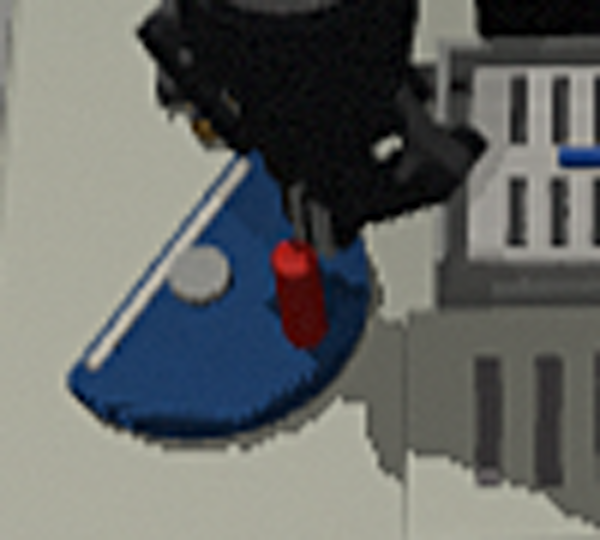

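Post ahead of the finger at (295,258) top, flat line (95,362)-(240,170): cam about two thirds round, force 3 N. Continue.

>>> apply_moves([
  [0,0,10,-0.0078,0.0033,0,0],
  [0,0,10,-0.0078,0.0033,0,0],
  [0,0,10,-0.0078,0.0033,0,0],
  [0,0,10,-0.0078,0.0033,0,0],
  [0,0,10,-0.0078,0.0033,0,0],
])

```text
clock: 6.4
position: [656.6, -136.0, 57.0]
orientation: [-2.021, -2.401, -0.0]
wrist_force: [-3.1, 2.6, -0.2]
gripper_width: -0.1
finger_force: 1.4
```

```bash
python3 - <<'E'
from h import *
import cv2
p=bp("scene",249.2,238,90);print(p,np.arctan2(p[1]+167,p[0]-616.5))
s=r.read_state();p=s["position"];d=p[:2]-[616.5,-167];print(p,s["q"][6],s["wrist_force"],np.linalg.norm(d),np.arctan2(d[1],d[0]))
a=r.read_camera("scene")[:,:,::-1][195:285,200:300]
cv2.imwrite("pics/c5.png",cv2.resize(a,(600,540),interpolation=2))
E
```

```text
[ 637.83442838 -126.94547208   90.        ] 1.0813831369338178
[ 656.55466057 -135.98330298   56.95322364] 0.7270954264766876 [-3.12550481  2.59636967 -0.16368973] 50.65976043820679 0.6589096334094604
```

View pics/c5.png

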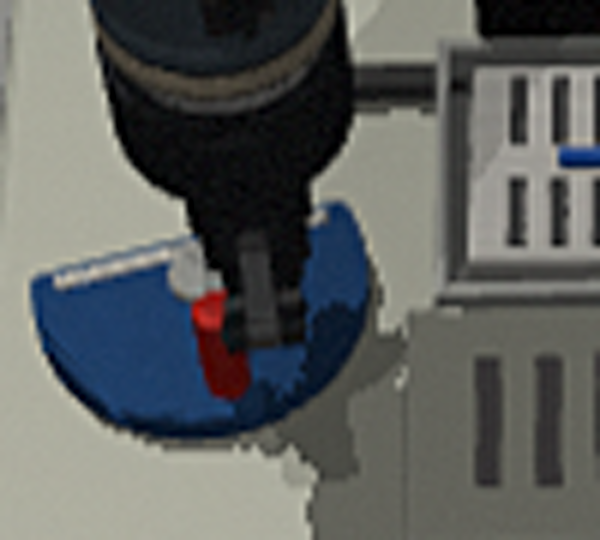

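Post now at ~0.22 rad world (top (210,310)); one more step, then retreat and rise.

>>> apply_moves([
  [0,0,10,-0.0085,0.0015,0,0],
  [0,0,0,0,0,0,0],
  [0,0,0,0.01,0,0,0],
  [0,0,0,0.006,0,0,0],
  [0,0,0,0,0,0.0,0],
  [0,0,0,0,0,-0.03,0],
  [0,0,0,0,0,-0.04,0],
  [0,0,0,0,0,-0.04,0],
])

```text
clock: 7.45
position: [659.5, -129.8, 168.8]
orientation: [2.221, 2.221, -0.001]
wrist_force: [0.6, -0.5, 0.2]
gripper_width: 0.3
finger_force: 0.0
```

>>> apply_moves([
  [0,0,0,0.026,-0.046,0,0],
  [0,0,0,0.026,-0.046,0,0],
  [0,0,0,0.026,-0.046,0,0],
  [0,0,0,0.026,-0.046,0,0],
])

```text
clock: 7.95
position: [474.4, -24.9, 167.5]
orientation: [2.221, 2.221, 0.0]
wrist_force: [0.6, 0.5, 1.4]
gripper_width: 0.1
finger_force: 0.0
```

```bash
python3 - <<'E'
from h import *
import cv2
s=r.read_state();print(s["position"],s["orientation"])
a=r.read_camera("scene")[:,:,::-1][165:315,190:350]
b=r.read_camera("side")[:,:,::-1][170:290,220:420]
cv2.imwrite("pics/c6.png",np.hstack([cv2.resize(a,(400,375),interpolation=2),cv2.resize(b,(400,375),interpolation=2)]))
E
```

```text
[474.35302215 -24.93493896 167.51018906] [2.22135573e+00 2.22136240e+00 3.22219529e-04]
```

View pics/c6.png

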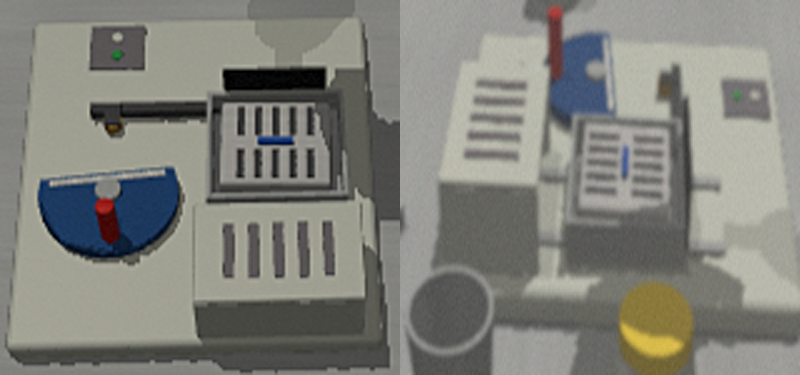

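Flat squarely faces the roller: line (50,183)-(170,173), post on far side. Carriage is untouched; descend behind the push plate and push.

>>> apply_moves([
  [0,0,0,0,0,0.036,0],
  [0,0,0,0,0,0.036,0],
  [0,0,0,0,0,0.034,0],
  [0,0,0,0,0.009,0,0],
  [0,0,0,0,0.009,0,0],
  [0,0,0,0,0.006,0,0],
  [0,0,0,0,0.006,0,0],
])

```text
clock: 8.93
position: [506.5, -25.1, 62.4]
orientation: [-2.221, -2.222, -0.001]
wrist_force: [-3.5, -0.4, 1.3]
gripper_width: 0.1
finger_force: 1.6
```

>>> apply_moves([
  [0,0,0,0,0.006,0,0],
  [0,0,0,0,0.006,0,0],
  [0,0,0,0,0.006,0,0],
  [0,0,0,0,0.006,0,0],
  [0,0,0,0,0.006,0,0],
])

```text
clock: 9.55
position: [536.0, -24.6, 61.4]
orientation: [-2.22, -2.221, 0.0]
wrist_force: [-4.2, 2.2, 1.7]
gripper_width: 0.3
finger_force: 1.7
```

Steady 3–4 N slide. Continue in small steps until the stop shows.

>>> apply_moves([
  [0,0,0,0,0.003,0,0],
  [0,0,0,0,0.003,0,0],
  [0,0,0,0,0,0,0],
])

```text
clock: 9.93
position: [542.3, -25.3, 61.5]
orientation: [2.221, 2.221, 0.0]
wrist_force: [-2.0, 0.7, -1.6]
gripper_width: 0.2
finger_force: 0.8
```

>>> apply_moves([
  [0,0,0,0,0.002,0,0],
  [0,0,0,0,0.002,0,0],
  [0,0,0,0,0,0,0],
])

```text
clock: 10.3
position: [546.1, -25.2, 61.5]
orientation: [2.221, 2.221, 0.0]
wrist_force: [-2.0, 1.4, -1.2]
gripper_width: -0.3
finger_force: 1.1
```

>>> apply_moves([
  [0,0,0,0,0.002,0,0],
  [0,0,0,0,0.002,0,0],
  [0,0,0,0,0,0,0],
])

```text
clock: 10.68
position: [549.0, -25.0, 61.4]
orientation: [-2.22, -2.22, 0.002]
wrist_force: [-4.9, 1.9, 2.0]
gripper_width: 0.1
finger_force: 2.6
```

>>> apply_moves([
  [0,0,0,0,0.002,0,0],
  [0,0,0,0,0.001,0,0],
  [0,0,0,0,0,0,0],
])

```text
clock: 11.05
position: [549.2, -25.0, 61.2]
orientation: [-2.217, -2.216, 0.007]
wrist_force: [-10.8, 2.5, 7.3]
gripper_width: -0.2
finger_force: 5.8
```

Stalled at 549 with the force rising: the stop. Back away, rise and check.

>>> apply_moves([
  [0,0,0,0,-0.012,0,0],
  [0,0,0,0,-0.03,0,0],
  [0,0,0,0,0,-0.04,0],
  [0,0,0,0,0,-0.04,0],
  [0,0,0,0,-0.03,-0.04,0],
  [0,0,0,0.04,-0.02,0,0],
  [0,0,0,0,0,0,0],
])

```text
clock: 11.92
position: [461.3, 17.6, 182.3]
orientation: [2.216, 2.227, 0.008]
wrist_force: [1.1, -1.0, -0.6]
gripper_width: -0.2
finger_force: 0.0
```

```bash
python3 - <<'E'
from h import *
import cv2
s=r.read_state();print(s["position"],s["wrist_force"])
a=r.read_camera("scene")[:,:,::-1][165:315,190:350]
cv2.imwrite("pics/c7.png",cv2.resize(a,(640,600),interpolation=2))
E
```

```text
[461.30973583  17.60572279 182.3463985 ] [ 1.06920227 -1.04006691 -0.64602126]
```

View pics/c7.png

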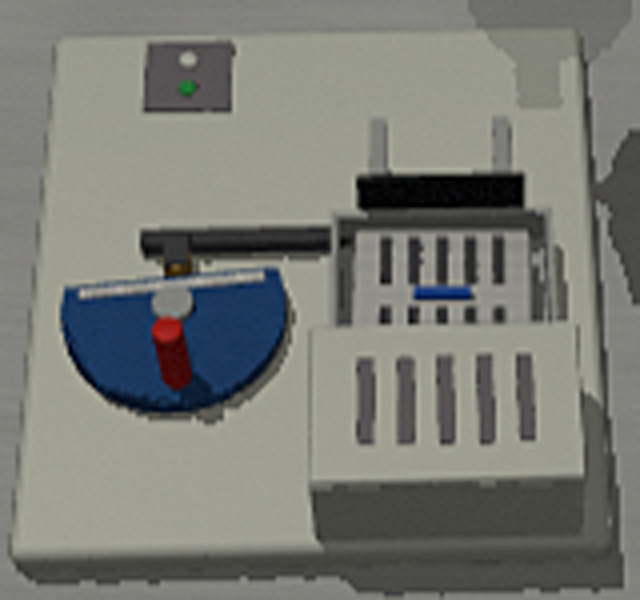

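Plate rear top edge now (357,177)-(522,174), roller (178,268) at the flat, tray under the hood.

```bash
python3 - <<'E'
from h import *
f=lambda u,v,z:bp("scene",190+u/4,165+v/4,z)[:2]
t=(f(357,177,87)+f(522,174,87)-f(357,112,87)-f(522,108,87))/2;print("travel",t)
if t[0]>37: print(r.finish_job())
E
```

```text
travel [43.24372587  1.23368094]
the job is handed in; nothing more can be done
None
```

The job is handed in; no verdict came back. The cam's flat faces the roller to within about 0.1 rad, the carriage moved about 43 mm forward until it stalled at its stop, and the hand was clear of everything at the end.

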